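# Shut the paint chest

### The arm

A 6-joint arm with a two-finger parallel gripper is mounted at the origin on the work surface. World frame = base frame: x ahead of the robot, y to its left, z up, the work surface at z = 0. Lengths are in m, angles in degrees, forces in N, time in s.
With the tool pointing down it reaches from about 0.375 to 0.9 m from the base axis. Payload 3.1 kg.
Tool frame: the origin (TCP) lies between the finger pads; the fingertips stand 22 mm ahead of it and the grasp point (between the pads) lies 3 mm ahead of it (bot.tip_extent is the distance from the TCP to the fingertips, in m); y points along the fingers, z is the direction in which the jaws open and shut, and the axes are right-handed (so a half turn about y gives the same grasp; the last joint's range is limited). The gripper opens to 87 mm and grips with 3 to 60 N. Pads are 19 mm wide; open, the fingers measure 117 mm over their backs; the gripper's body (75 mm by 190 mm) begins 51 mm behind the grasp point.
Start: joints at [-83.623, 30.224, 82.088, -0, 67.689, -10.227], TCP at [0.179, -0.599, 0.245] pointing down, gripper open.
Joint ranges: [-176.69, 176.69], [-43.24, 126.21], [12.49, 139.97], [-82, 262], [0, 151.66], [-163.58, 163.58]. Speed limits (degrees/s): [159.86, 159.86, 180, 180, 180, 180].

### API

Orientations are given as a 3x3 rotation matrix whose columns are the frame's x, y, z axes.
In Python, from rig import bot, eyes, models gives the robot as it stands. The module is installed in compiled form; this text tells all that it offers.
- The arm moves only by the tool arm_command, never from a script. Its arguments are lists of equal length, an entry for each row: "translation": the shift along the tool's x, y, z each as a share of 0.08 m, from -1 to 1, a list of three; "rotation": the turn, a rotation vector about the tool's x, y, z each as a share of 60 degrees, from -1 to 1, a list of three; "grip": the closure, from -1 (fully open) to 1 (shut), so that 0 is half open. In form: {"translation": [[x, y, z], ...], "rotation": [[rx, ry, rz], ...], "grip": [grip, ...]}. A call has 1 to 5 rows; each row is the pose to reach, as a shift and turn from the pose commanded when the call began, along the tool's axes at that moment; what a row does not reach only later rows make up. A row lasts 1/10 s, in which the tool goes at most 50 mm and 8.59 degrees, less where a joint would pass 70% of its speed; a pose out of reach is approached as far as the arm can. A call with a number of a shift or a turn outside -1 to 1 is refused whole. A call with a gripper value outside its range is refused whole. The fingers move at their own pace and stop on an object; the grip force is fixed at half the most. Time passes only in rows, so rows that repeat a pose let the fingers close. It gives the time, the measured TCP pose, the force and the opening at its end, in the units of the state.
- bot.read_state(): the state, without advancing time (a new reading comes with each control period).
- eyes.capture(name): name is "scene" or "top" or "wrist"; returns a dict with "image" (400x640x3 uint8, blue, green, red), "mtx" (3x3 intrinsics, pixels), "rvec" (rotation vector, rad) and "tvec" (3), from world to camera coordinates, as OpenCV has them; the wrist camera has in their place "hand_eye" (4x4, takes a point from camera to tool coordinates, whose origin is the TCP and whose axes are the tool frame's). Camera axes: x right, y down, z forward; pixel columns grow to the right and rows downward; lengths in m; the calibration is good to about 2 mm. A picture is of the moment at which its call begins: read the wrist's pose just before it. There is no depth.
- bot.hand_in(): hands the job in, once; it reports no verdict.
Trained networks look in the newest picture that a camera, given by its name, has taken for a name from the list of things; names that differ only in an ending like _2 or _b are one class to them, and where a whole thing is asked for, a point or a joint stands for the part that bears it (a point fixed in the world has none). Each returns a list of dicts, best first, with "conf" (0 to 1); they miss things now and then, are a little off and sometimes report something else, mostly with a low value. They report only what shows in the picture. A call takes as long as a camera call.
- models.recognise(camera, thing): "extent" ([left, top, right, bottom] as shares, 0 to 1, of the picture: columns of its width, rows of its height, round what is visible of it).
- models.spot_point(camera, thing): "point" ([column, row] as shares, 0 to 1, of the picture: columns of its width, rows of its height: a listed point, or the origin of a listed thing).
The state is a dict: "time_s": time; "joint_positions": joint angles; "qvel": joint speeds; "tau": joint torques, N m; "position": TCP position; "tcp_rot": TCP orientation; "force": force on the tool from outside, world axes, zero at the start; "moment": the same for the moment, N m; "opening": opening from 0.0 (shut) to 1.0 (fully open).
Only numpy, scipy, OpenCV 4.12 (cv2) and the standard library are available. Lean on these libraries where they do the work, as an engineer would, in place of code of your own. Each camera call takes 0.05 s, during which the arm holds its last target. There are 200 camera calls.

### The job

Shut the wooden paint chest by pushing with your fingertips, without slamming anything: first push both open drawers fully home, with the little paint jars in them left standing, and only then push the raised lid over until it lies flat shut. Do not pick anything up, and leave everything else on the table where it stands.

Things in the scene. Friction and masses are not known exactly. Their poses are not given: they have to be found in the camera images.
- chest: wooden paint chest, pale wood, fixed to the table; body 160 deep (its x) x 300 wide (its y) x 95 high. Origin: centre of its underside, on the table. Its x axis points from the front (drawer side, towards the robot) to the back, y to its left, z up. Two drawers side by side in the lower front, a shallow tray of tubes and brushes on top, closed by a hinged lid. The chest stands anywhere in about 30 mm by 220 mm and turned up to 0.25 rad.
- lid_hinge (a point): middle of the lid's hinge line, which runs along the chest's y axis at the back of the chest's top: 80 mm behind the chest's origin and 95 mm up
- lid (a joint): angle of the lid in rad: 0 = flat shut on the chest, about 1.57 = upright; it starts open at 1.15 to 1.4, leaning a little to the front. It turns about the hinge line. The hinge is stiff (about 0.4 N m), so the lid stays where it is left; pushing it near its free edge takes about 2 to 5 N
- lid_edge (a point): middle of the lid's free edge, on its outer face (the face that is on top when it is shut). The lid is a mid-brown wooden board 176 long from the hinge line to the free edge, 300 wide, 10 thick; its outer face lies 11 mm out from the plane through the hinge line. Shut, its top is 106 mm above the table. A thin brass hasp tab, 24 wide, hangs from the middle of the free edge, reaching 31 mm to the inner side
- drawer_left (a joint): how far the left (+y of the chest frame) drawer is pulled out towards the chest's -x, in m: 0 = fully home; starts 0.04 to 0.08. It slides with 1 to 2 N of friction and stays where it is left; a hard stop at 0
- drawer_right (a joint): how far the right (-y of the chest frame) drawer is pulled out towards the chest's -x, in m: 0 = fully home; starts 0.04 to 0.08. It slides with 1 to 2 N of friction and stays where it is left; a hard stop at 0
- drawer_left_front (a point): middle of the outer face of the left (+y of the chest frame) drawer's front, 7 mm below its top edge. The front is a mid-brown wooden panel 144 wide, 14 thick, from 7 to 67 mm above the table, with a thin flat brass label frame and no handle. Home, its outer face is 94 mm in front of the chest's origin and 14 mm proud of the chest's body, and the point is at y = +74 mm of the chest frame
- drawer_right_front (a point): middle of the outer face of the right (-y of the chest frame) drawer's front, 7 mm below its top edge. The front is a mid-brown wooden panel 144 wide, 14 thick, from 7 to 67 mm above the table, with a thin flat brass label frame and no handle. Home, its outer face is 94 mm in front of the chest's origin and 14 mm proud of the chest's body, and the point is at y = -74 mm of the chest frame
- jar_left: small orange paint jar, yellow cap, 34 across, 40 high, loose, standing in the left drawer (whose floor is 12 mm above the table); origin: centre of its underside, z up its axis
- jar_right: small green paint jar, white cap, 34 across, 40 high, loose, standing in the right drawer (whose floor is 12 mm above the table); origin: centre of its underside, z up its axis
- ink_red: amber glass ink jar with white cap, 56 across, 75 high, standing near one front corner of the chest; origin: centre of its underside
- ink_blue: blue ink jar with black cap and paper label, 60 across, 85 high, standing near the other front corner of the chest; origin: centre of its underside
- brush_pot: terracotta pot, 84 across, 95 high, full of brushes that reach up to 220 mm; origin: centre of its underside; close beside the chest, on either side
- spray_bottle: blue spray bottle, 72 across, 191 high; origin: centre of its underside; close beside the chest, on either side

How it is judged (in metres and radians):
On the way, in this order (a step that is already met when the one before it is completed fails the run):
1. both drawers are pushed home while the lid is still up (value of joint each of drawer_left, drawer_right below 0.005 m and value of joint lid above 0.8 rad), for 0.2 s.
2. the lid is pushed over and lies shut (value of joint lid below 0.05 rad), for 0.2 s.
At the end, for the whole second after the job is handed in: Both drawers within 5 mm of fully home, the lid within 0.05 rad of flat shut and still, and the two paint jars standing upright (within 0.35 rad) and at rest inside the chest (value of joint each of drawer_left, drawer_right below 0.005 m and value of joint lid below 0.05 rad and velocity of joint lid between -0.05 and 0.05 rad/s and angle between each of jar_left, jar_right's own z axis and vertical below 0.35 rad and z of each of jar_left, jar_right in the frame of chest below 0.03 m and x of jar_left in the frame of chest between -0.08 and 0.08 m and linear speed of each of jar_left, jar_right below 0.02 m/s and x of jar_right in the frame of chest between -0.08 and 0.08 m); the robot touches nothing.
It fails at once if the lid is pushed down (below 0.8 rad) before both drawers have been pushed home (value of joint lid below 0.8 rad and value of joint any of drawer_left, drawer_right above 0.008 m).
It fails at once if a drawer is slammed (faster than 0.4 m/s) (velocity of joint any of drawer_left, drawer_right below -0.4 m/s).
It fails at once if the lid is slammed (faster than 3 rad/s) (velocity of joint lid below -3 rad/s).
It fails at once if a paint jar in a drawer is tipped (over 0.6 rad) or lifted (over 25 mm) (angle between any of jar_left, jar_right's own z axis and vertical above 0.6 rad or z of any of jar_left, jar_right in the frame of chest above 0.037 m).
It fails at once if something else on the table is moved by more than 30 mm, or lifted (distance of any of ink_red, ink_blue, brush_pot, spray_bottle from where it was at the start of the episode above 0.03 m).
It also fails if it takes over 64 s, if anything falls off the work surface, if the arm or the gripper's body presses on something with over 40 N, if the wrist force passes 120 N, or if a joint passes its speed limit or range.

## Working session

There is one attempt and no reset: what is moved stays moved. The work goes in short steps, Python scripts to look and compute and a tool call to move; the robot and the scene stay as the last step left them, time stands still between calls to the robot, and variables do not carry over. Pictures are saved under pics/ and viewed, about 8 in all and at most 12, crops included, and the job is handed in when it is done.

Besides the shell and the picture viewer there is one more tool, called after "Emit:" as name(argument=value, ...) on one line, values as JSON. arm_command: Moves the arm, as the interface text tells. Shift numbers are shares of 0.08 m and turn numbers shares of 60 degrees, none past 1 either way. Its arguments: {"type":"object","properties":{"translation":{"type":"array"},"rotation":{"type":"array"},"grip":{"type":"array"}},"required":["translation","rotation","grip"]}

```bash
mkdir -p pics; ls
python3 - <<'E'
from rig import bot, eyes, models
import cv2, numpy as np
np.set_printoptions(precision=4,suppress=True)
s=bot.read_state(); print(s['time_s'],s['position'],s['tcp_rot'],s['opening'],s['force'])
ims=[]
for c in ['scene','top']:
    d=eyes.capture(c); cv2.imwrite(f'pics/{c}0.png',d['image'])
    R=cv2.Rodrigues(np.array(d['rvec']))[0]; print(c,'cam pos',-R.T@np.array(d['tvec']).ravel(), d['mtx'][0])
    for t in ['lid_hinge','lid_edge','drawer_left_front','drawer_right_front','chest','jar_left','jar_right','ink_red','ink_blue','brush_pot','spray_bottle']:
        r=models.spot_point(c,t)
        if r: print(t,[(np.round(np.array(q['point'])*[640,400],1),round(q['conf'],2)) for q in r[:2]])
        else: print(t,None)
E
```

```text
pics
0.0 [ 0.1785 -0.5982  0.2436] [[-0.9583 -0.0002  0.2857]
 [-0.2857  0.0021 -0.9583]
 [-0.0004 -1.     -0.0021]] 0.9980102531897672 [ 0.019   0.0941 -1.0155]
scene cam pos [0.8647 0.8595 0.9797] [485.3316   0.     315.3708]
lid_hinge [(array([255.4, 174.8]), 0.96)]
lid_edge [(array([269.6, 121.1]), 0.84)]
drawer_left_front [(array([347.3, 186.4]), 0.92)]
drawer_right_front [(array([332.6, 152.9]), 0.67)]
chest [(array([280.8, 193.1]), 0.62)]
jar_left [(array([322.2, 200.6]), 0.56)]
jar_right [(array([268.8, 120.8]), 0.69), (array([312.6, 168. ]), 0.57)]
ink_red [(array([351.9, 255.7]), 0.87), (array([314.9, 169.6]), 0.17)]
ink_blue [(array([306.2, 144.4]), 0.75), (array([336.9, 153.1]), 0.33)]
brush_pot [(array([287.5, 260.9]), 0.93)]
spray_bottle [(array([269.8, 140.9]), 0.63)]
top cam pos [0.4392 0.0317 0.9994] [465.3538   0.     307.8607]
lid_hinge [(array([368.8, 138.9]), 0.78), (array([463. , 196.1]), 0.56)]
lid_edge [(array([377.4, 140.9]), 0.56), (array([368.2, 136.2]), 0.41)]
drawer_left_front [(array([311. , 249.1]), 0.66)]
drawer_right_front [(array([387.5, 258.4]), 0.77), (array([375.5, 142.4]), 0.57)]
chest [(array([357.1, 182.5]), 0.79)]
jar_left [(array([325.9, 221.3]), 0.56)]
jar_right [(array([387.6, 230.6]), 0.79), (array([253. , 154.9]), 0.53)]
ink_red [(array([237. , 227.1]), 0.75)]
ink_blue [(array([443.3, 243.6]), 0.57)]
brush_pot [(array([255. , 154.2]), 0.89)]
spray_bottle None
```

```bash
cat > h.py <<'E'
from rig import bot, eyes, models
import cv2, numpy as np
from scipy.optimize import least_squares
np.set_printoptions(precision=4,suppress=True)
def pts(p):
    x,y,w,l,dl,dr=p; c,s=np.cos(w),np.sin(w)
    T=lambda a:np.array([x+c*a[0]-s*a[1],y+s*a[0]+c*a[1],a[2]])
    # outer face 11mm out of hinge plane, free edge 176 from hinge
    e=[.08-.176*np.cos(l)+.011*np.sin(l),0,.095+.176*np.sin(l)+.011*np.cos(l)]
    return {'lid_hinge':T([.08,0,.095]),'lid_edge':T(e),'drawer_left_front':T([-.094-dl,.074,.06]),
     'drawer_right_front':T([-.094-dr,-.074,.06]),'chest':T([0,0,0])}
def proj(d,P): return cv2.projectPoints(np.array(P,float).reshape(-1,3),np.array(d['rvec']),np.array(d['tvec']),np.array(d['mtx']),None)[0].reshape(-1,2)
def ground(d,uv,z=0):
    R=cv2.Rodrigues(np.array(d['rvec']))[0]; C=-R.T@np.array(d['tvec']).ravel()
    r=R.T@np.linalg.inv(d['mtx'])@np.array([uv[0],uv[1],1]); return C+r*(z-C[2])/r[2]
E
python3 - <<'E'
from h import *
D={c:eyes.capture(c) for c in('scene','top')}
O=[('scene','lid_hinge',255.4,174.8),('scene','lid_edge',269.6,121.1),('scene','drawer_left_front',347.3,186.4),('scene','drawer_right_front',332.6,152.9),('scene','chest',280.8,193.1),
('top','lid_hinge',368.8,138.9),('top','lid_edge',377.4,140.9),('top','drawer_left_front',311,249.1),('top','drawer_right_front',387.5,258.4),('top','chest',357.1,182.5)]
def f(p):
    P=pts(p); return np.concatenate([proj(D[c],P[n])[0]-[u,v] for c,n,u,v in O])
r=least_squares(f,[.6,0,0,1.2,.06,.06],loss='soft_l1',f_scale=3); print(r.x); print(r.fun.reshape(-1,2))
for n,c,uv in [('red','scene',(351.9,255.7)),('red','top',(237,227.1)),('blue','scene',(306.2,144.4)),('blue','top',(443.3,243.6)),('pot','scene',(287.5,260.9)),('pot','top',(255,154.2)),('spray','scene',(269.8,140.9))]: print(n,c,ground(D[c],uv))
a=D['scene']['image'][60:310,180:460]; b=D['top']['image'][80:300,180:500]
a=cv2.resize(a,(560,500))
cv2.imwrite('pics/a.png',a)
cv2.imwrite('pics/b.png',cv2.resize(b,(800,550)))
E
```

```text
[ 0.6412 -0.0874 -0.1172  1.1727  0.0662  0.0611]
[[-0.9053 -1.1225]
 [ 3.2103 -0.1894]
 [ 0.2157  4.179 ]
 [ 1.0911  2.6099]
 [ 4.4874  1.6746]
 [-0.5364 -3.1276]
 [ 1.045  -1.3378]
 [ 3.3671  0.406 ]
 [ 0.0929 -0.5306]
 [ 0.3531  0.8645]]
red scene [0.5375 0.1717 0.    ]
red top [0.5369 0.1708 0.    ]
blue scene [ 0.5188 -0.2847  0.    ]
blue top [ 0.5151 -0.274   0.    ]
pot scene [0.6971 0.1389 0.    ]
pot top [0.6994 0.1399 0.    ]
spray scene [ 0.6246 -0.3356 -0.    ]
```

View pics/a.png

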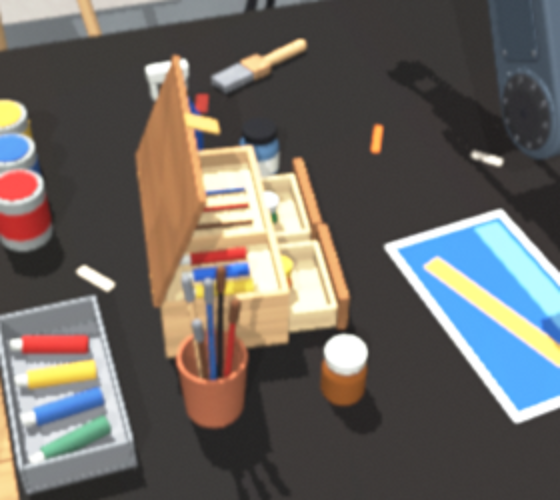

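View pics/b.png

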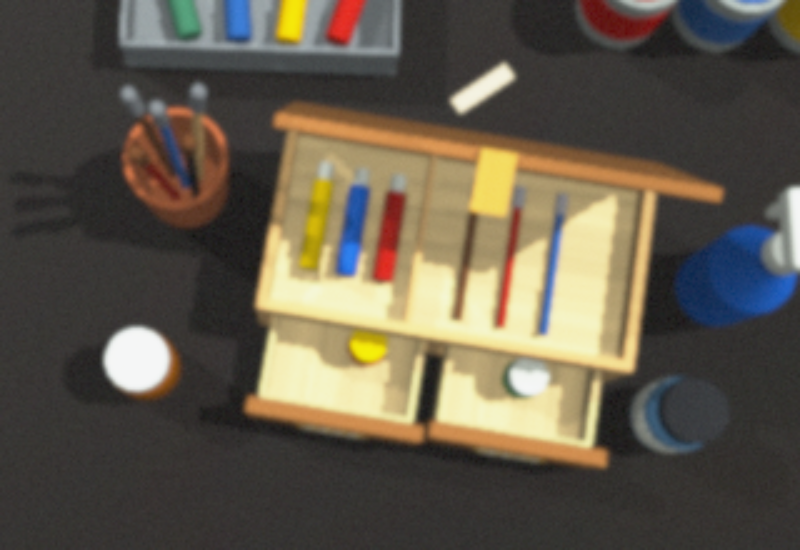

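The scene view shows the lid up with the hasp at crop (205,125), the pot and red ink at the near side, and the blue ink and spray at the far side. The top view shows body front corners at crop (258,310) and (633,370), and drawer front ends at (246,408), (424,440) and (606,466). I'll refine the pose with these.

Run:
```python
from h import *
D={c:eyes.capture(c) for c in('scene','top')}
k=lambda u,v:np.array([180+u*.4,80+v*.4])
for n in [(258,310),(633,370)]: print('body',ground(D['top'],k(*n),.095))
for n in [(246,408),(424,440),(430,436),(606,466)]: print('dr',ground(D['top'],k(*n),.067))
O=[('scene','lid_hinge',255.4,174.8),('scene','lid_edge',269.6,121.1),('scene','drawer_left_front',347.3,186.4),('scene','drawer_right_front',332.6,152.9),
('top','lid_hinge',368.8,138.9),('top','lid_edge',377.4,140.9),('top','drawer_left_front',311,249.1),('top','drawer_right_front',387.5,258.4)]
Q=[([-.08,.15,.095],k(258,310),None),([-.08,-.15,.095],k(633,370),None),([-.094,.146,.067],k(246,408),4),([-.094,.002,.067],k(424,440),4),([-.094,-.002,.067],k(430,436),5),([-.094,-.146,.067],k(606,466),5)]
def f(p):
    P=pts(p); o=[proj(D[c],P[n])[0]-[u,v] for c,n,u,v in O]
    c,s=np.cos(p[2]),np.sin(p[2])
    for a,uv,j in Q:
        a=np.array(a); a[0]-= p[j] if j else 0
        o.append(proj(D['top'],[p[0]+c*a[0]-s*a[1],p[1]+s*a[0]+c*a[1],a[2]])[0]-uv)
    return np.concatenate(o)
r=least_squares(f,[.64,-.09,-.12,1.2,.06,.06],loss='soft_l1',f_scale=2); print(r.x); print(r.fun.reshape(-1,2))
for n,v in pts(r.x).items(): print(n,v)
```

```text
body [0.5759 0.0695 0.095 ]
body [ 0.5378 -0.2256  0.095 ]
dr [0.5007 0.0772 0.067 ]
dr [ 0.4796 -0.0655  0.067 ]
dr [ 0.4829 -0.0702  0.067 ]
dr [ 0.4634 -0.2109  0.067 ]
[ 0.6366 -0.0871 -0.1258  1.1945  0.0625  0.0592]
[[ 0.7808 -1.5745]
 [ 3.5512 -0.7573]
 [ 0.4157  4.4409]
 [ 2.2945  2.706 ]
 [-0.352  -0.873 ]
 [ 1.3934 -0.9451]
 [ 2.8185  0.4713]
 [-0.6214  1.0523]
 [-1.1435 -0.1034]
 [ 0.1067 -0.2935]
 [-0.1048  0.5439]
 [-0.0034 -0.9724]
 [-0.1878 -0.7142]
 [ 0.8877 -1.4055]]
lid_hinge [ 0.7159 -0.0971  0.095 ]
lid_edge [ 0.6619 -0.0903  0.2627]
drawer_left_front [0.4905 0.006  0.06  ]
drawer_right_front [ 0.4753 -0.1413  0.06  ]
chest [ 0.6366 -0.0871  0.    ]
```

Emit:
arm_command(translation=[[-0.5,0,-0.5],[-1,0,-1],[-1,0,-1],[-1,0,-1]], rotation=[[0,0.14,0],[0,0.27,0],[0,0.397,0],[0,0.397,0]], grip=[1,1,1,1])

```text
time_s: 1.8
position: [0.2335, -0.4971, 0.2447]
tcp_rot: [[-0.992, -0.0, -0.123], [0.123, 0.001, -0.992], [0.0, -1.0, -0.001]]
force: [-0.1, -0.5, 0.1]
opening: 0.726
```

Emit:
arm_command(translation=[[-0.2,0,-0.5],[-0.37,0,-1],[-0.37,0,-1]], rotation=[[0,0,0],[0,0,0],[0,0,0]], grip=[1,1,1])

```text
time_s: 2.1
position: [0.2725, -0.42, 0.2443]
tcp_rot: [[-0.993, -0.001, -0.12], [0.12, 0.004, -0.993], [0.001, -1.0, -0.004]]
force: [0.3, 0.7, -0.5]
opening: 0.45
```

Emit:
arm_command(translation=[[-0.2,0,-0.5],[-0.37,0,-1],[-0.37,0,-1]], rotation=[[0,0,0],[0,0,0],[0,0,0]], grip=[1,1,1])

```text
time_s: 2.4
position: [0.3118, -0.3452, 0.2444]
tcp_rot: [[-0.993, -0.001, -0.12], [0.12, 0.003, -0.993], [0.001, -1.0, -0.003]]
force: [-0.8, -0.0, -0.6]
opening: 0.169
```

Emit:
arm_command(translation=[[-0.2,0,-0.5],[-0.37,0,-1],[-0.37,0,-1]], rotation=[[0,0,0],[0,0,0],[0,0,0]], grip=[1,1,1])

```text
time_s: 2.7
position: [0.3515, -0.2704, 0.2445]
tcp_rot: [[-0.993, -0.0, -0.12], [0.12, 0.001, -0.993], [0.0, -1.0, -0.001]]
force: [-0.5, 0.7, -0.1]
opening: 0.013
```

Emit:
arm_command(translation=[[-0.2,0,-0.5],[-0.36,0,-0.9],[-0.36,0,-0.9]], rotation=[[0,0,0],[0,0,0],[0,0,0]], grip=[1,1,1])

```text
time_s: 3.0
position: [0.3896, -0.2042, 0.2448]
tcp_rot: [[-0.993, 0.001, -0.121], [0.121, -0.0, -0.993], [-0.001, -1.0, 0.0]]
force: [-0.5, -0.4, 0.6]
opening: 0.003
```

Emit:
arm_command(translation=[[-0.2,0,-0.5],[-0.36,0,-0.9],[-0.36,0,-0.9]], rotation=[[0,0,0],[0,0,0],[0,0,0]], grip=[1,1,1])

```text
time_s: 3.3
position: [0.4277, -0.1369, 0.2448]
tcp_rot: [[-0.993, 0.002, -0.121], [0.121, -0.001, -0.993], [-0.002, -1.0, 0.001]]
force: [0.2, -0.4, -0.4]
opening: 0.003
```

Emit:
arm_command(translation=[[0,0.5,0],[0,1,0],[0,1,0]], rotation=[[0,0,0],[0,0,0],[0,0,0]], grip=[1,1,1])

```text
time_s: 3.6
position: [0.4234, -0.1377, 0.161]
tcp_rot: [[-0.992, -0.008, -0.126], [0.126, 0.004, -0.992], [0.009, -1.0, -0.003]]
force: [-1.0, -0.0, 0.1]
opening: 0.005
```

Emit:
arm_command(translation=[[0,0.5,0],[0,1,0],[0,1,0]], rotation=[[0,0,0],[0,0,0],[0,0,0]], grip=[1,1,1])

```text
time_s: 3.9
position: [0.4242, -0.1376, 0.0815]
tcp_rot: [[-0.992, -0.007, -0.126], [0.126, 0.004, -0.992], [0.008, -1.0, -0.003]]
force: [-0.6, 1.1, -0.3]
opening: 0.004
```

Emit:
arm_command(translation=[[0,0.3,0],[0,0.3,0]], rotation=[[0,0,0],[0,0,0]], grip=[1,1])

```text
time_s: 4.1
position: [0.4263, -0.1381, 0.0611]
tcp_rot: [[-0.992, -0.0, -0.126], [0.126, -0.0, -0.992], [0.0, -1.0, 0.0]]
force: [-0.4, -0.2, -0.4]
opening: 0.005
```

Emit:
arm_command(translation=[[-0.18,0,0],[-0.32,0,0],[-0.4,0,0],[-0.47,0,0],[-0.54,0,0]], rotation=[[0,0,0],[0,0,0],[0,0,0],[0,0,0],[0,0,0]], grip=[1,1,1,1,1])

```text
time_s: 4.6
position: [0.4687, -0.1421, 0.0613]
tcp_rot: [[-0.992, -0.001, -0.125], [0.125, 0.0, -0.992], [0.001, -1.0, -0.0]]
force: [-2.3, -0.3, 1.0]
opening: 0.005
```

Emit:
arm_command(translation=[[-0.07,0,0],[-0.14,0,0],[-0.21,0,0],[-0.28,0,0],[-0.35,0,0]], rotation=[[0,0,0],[0,0,0],[0,0,0],[0,0,0],[0,0,0]], grip=[1,1,1,1,1])

```text
time_s: 5.1
position: [0.4969, -0.1458, 0.0604]
tcp_rot: [[-0.992, -0.0, -0.125], [0.125, 0.0, -0.992], [0.0, -1.0, -0.0]]
force: [-1.1, -0.2, 0.5]
opening: 0.006
```

Emit:
arm_command(translation=[[-0.07,0,0],[-0.13,0,0],[-0.18,0,0],[-0.22,0,0],[-0.26,0,0]], rotation=[[0,0,0],[0,0,0],[0,0,0],[0,0,0],[0,0,0]], grip=[1,1,1,1,1])

```text
time_s: 5.6
position: [0.5173, -0.1484, 0.0605]
tcp_rot: [[-0.992, -0.0, -0.126], [0.126, 0.0, -0.992], [0.0, -1.0, -0.0]]
force: [-1.5, -0.8, 0.3]
opening: 0.007
```

Emit:
arm_command(translation=[[-0.025,0,0],[-0.05,0,0],[-0.05,0,0]], rotation=[[0,0,0],[0,0,0],[0,0,0]], grip=[1,1,1])

```text
time_s: 5.9
position: [0.5216, -0.1489, 0.0606]
tcp_rot: [[-0.992, 0.001, -0.126], [0.126, -0.0, -0.992], [-0.001, -1.0, 0.0]]
force: [0.1, 0.9, -0.6]
opening: 0.004
```

Emit:
arm_command(translation=[[-0.025,0,0],[-0.05,0,0],[-0.05,0,0]], rotation=[[0,0,0],[0,0,0],[0,0,0]], grip=[1,1,1])

```text
time_s: 6.2
position: [0.5233, -0.1489, 0.0604]
tcp_rot: [[-0.992, -0.004, -0.125], [0.125, 0.001, -0.992], [0.004, -1.0, -0.001]]
force: [-5.1, -1.1, 2.8]
opening: 0.005
```

Emit:
arm_command(translation=[[-0.02,0,0],[-0.03,0,0]], rotation=[[0,0,0],[0,0,0]], grip=[1,1])

```text
time_s: 6.4
position: [0.5234, -0.1486, 0.0603]
tcp_rot: [[-0.992, -0.009, -0.125], [0.125, 0.003, -0.992], [0.01, -1.0, -0.002]]
force: [-10.8, -2.0, 5.7]
opening: 0.006
```

Right drawer hit its stop: no advance, force rising. Next I back off and do the left one.

Emit:
arm_command(translation=[[0.3,0,0],[0.9,0,0],[1,0,0]], rotation=[[0,0,0],[0,0,0],[0,0,0]], grip=[1,1,1])

```text
time_s: 6.7
position: [0.4418, -0.1365, 0.0603]
tcp_rot: [[-0.992, -0.009, -0.126], [0.126, 0.005, -0.992], [0.009, -1.0, -0.004]]
force: [-0.2, 1.2, -0.5]
opening: 0.005
```

Emit:
arm_command(translation=[[0.36,0,-0.2],[0.36,0,-0.8],[0.36,0,-1],[0.36,0,-1]], rotation=[[0,0,0],[0,0,0],[0,0,0],[0,0,0]], grip=[1,1,1,1])

```text
time_s: 7.1
position: [0.43, -0.055, 0.0608]
tcp_rot: [[-0.992, 0.001, -0.123], [0.123, -0.0, -0.992], [-0.001, -1.0, -0.0]]
force: [0.5, 0.3, -0.4]
opening: 0.01
```

Emit:
arm_command(translation=[[0,0,-0.5],[0,0,-0.85],[0,0,-0.85]], rotation=[[0,0,0],[0,0,0],[0,0,0]], grip=[1,1,1])

```text
time_s: 7.4
position: [0.4391, 0.0124, 0.0607]
tcp_rot: [[-0.992, 0.002, -0.122], [0.122, -0.0, -0.992], [-0.002, -1.0, -0.0]]
force: [0.1, -1.1, 0.0]
opening: 0.004
```

Emit:
arm_command(translation=[[-0.15,0,0],[-0.25,0,0],[-0.32,0,0],[-0.39,0,0],[-0.46,0,0]], rotation=[[0,0,0],[0,0,0],[0,0,0],[0,0,0],[0,0,0]], grip=[1,1,1,1,1])

```text
time_s: 7.9
position: [0.4752, 0.0055, 0.0605]
tcp_rot: [[-0.992, -0.0, -0.127], [0.127, -0.0, -0.992], [0.0, -1.0, 0.0]]
force: [0.3, -0.1, 0.0]
opening: 0.005
```

Emit:
arm_command(translation=[[-0.07,0,0],[-0.14,0,0],[-0.21,0,0],[-0.28,0,0],[-0.35,0,0]], rotation=[[0,0,0],[0,0,0],[0,0,0],[0,0,0],[0,0,0]], grip=[1,1,1,1,1])

```text
time_s: 8.4
position: [0.5026, 0.0027, 0.0605]
tcp_rot: [[-0.992, -0.001, -0.125], [0.125, 0.0, -0.992], [0.001, -1.0, -0.0]]
force: [-2.0, -0.2, -0.1]
opening: 0.007
```

Emit:
arm_command(translation=[[-0.07,0,0],[-0.14,0,0],[-0.21,0,0],[-0.28,0,0],[-0.34,0,0]], rotation=[[0,0,0],[0,0,0],[0,0,0],[0,0,0],[0,0,0]], grip=[1,1,1,1,1])

```text
time_s: 8.9
position: [0.53, -0.0008, 0.0606]
tcp_rot: [[-0.992, 0.0, -0.126], [0.126, -0.0, -0.992], [-0.0, -1.0, 0.0]]
force: [-1.4, -1.2, 0.1]
opening: 0.005
```

Emit:
arm_command(translation=[[-0.03,0,0],[-0.06,0,0],[-0.09,0,0],[-0.11,0,0],[-0.12,0,0]], rotation=[[0,0,0],[0,0,0],[0,0,0],[0,0,0],[0,0,0]], grip=[1,1,1,1,1])

```text
time_s: 9.4
position: [0.5391, -0.002, 0.0606]
tcp_rot: [[-0.992, 0.0, -0.126], [0.126, -0.0, -0.992], [-0.0, -1.0, 0.0]]
force: [-1.6, -1.3, 0.6]
opening: 0.01
```

Emit:
arm_command(translation=[[-0.03,0,0],[-0.06,0,0],[-0.06,0,0]], rotation=[[0,0,0],[0,0,0],[0,0,0]], grip=[1,1,1])

```text
time_s: 9.7
position: [0.5437, -0.0025, 0.0605]
tcp_rot: [[-0.992, -0.0, -0.126], [0.126, 0.0, -0.992], [0.0, -1.0, -0.0]]
force: [-2.2, -1.1, 0.6]
opening: 0.006
```

Emit:
arm_command(translation=[[-0.02,0,0],[-0.03,0,0]], rotation=[[0,0,0],[0,0,0]], grip=[1,1])

```text
time_s: 9.9
position: [0.5438, -0.0025, 0.0605]
tcp_rot: [[-0.992, -0.005, -0.125], [0.125, 0.001, -0.992], [0.005, -1.0, -0.0]]
force: [-6.2, -1.6, 3.9]
opening: 0.007
```

Emit:
arm_command(translation=[[0.3,0,0],[0.8,0,0],[1,0,0]], rotation=[[0,0,0],[0,0,0],[0,0,0]], grip=[1,1,1])

```text
time_s: 10.2
position: [0.4632, 0.0081, 0.0605]
tcp_rot: [[-0.992, -0.003, -0.126], [0.126, 0.001, -0.992], [0.004, -1.0, -0.001]]
force: [0.7, 0.1, 0.3]
opening: 0.004
```

Emit:
arm_command(translation=[[0,-0.5,0],[0,-1,0],[0,-1,0]], rotation=[[0,0,0],[0,0,0],[0,0,0]], grip=[1,1,1])

```text
time_s: 10.5
position: [0.471, 0.0065, 0.1448]
tcp_rot: [[-0.992, 0.013, -0.126], [0.125, -0.003, -0.992], [-0.013, -1.0, 0.001]]
force: [0.0, -0.6, 0.2]
opening: 0.004
```

Emit:
arm_command(translation=[[0,-0.5,0.4],[0,-1,0.9],[0,-1,0.9]], rotation=[[0,0,0],[0,0,0],[0,0,0]], grip=[1,1,1])

```text
time_s: 10.8
position: [0.4611, -0.0679, 0.2239]
tcp_rot: [[-0.992, 0.01, -0.128], [0.128, -0.005, -0.992], [-0.011, -1.0, 0.003]]
force: [0.7, -0.8, -0.8]
opening: 0.003
```

Emit:
arm_command(translation=[[0,-0.5,0],[0,-1,0],[0,-1,0]], rotation=[[0,0,0],[0,0,0],[0,0,0]], grip=[1,1,1])

```text
time_s: 11.1
position: [0.4611, -0.0652, 0.3045]
tcp_rot: [[-0.992, 0.011, -0.126], [0.126, -0.004, -0.992], [-0.011, -1.0, 0.002]]
force: [0.9, -0.6, -0.1]
opening: -0.002
```

Emit:
arm_command(translation=[[0,-0.5,0],[0,-0.8,0],[0,-0.8,0]], rotation=[[0,0,0],[0,0,0],[0,0,0]], grip=[1,1,1])

```text
time_s: 11.4
position: [0.4597, -0.0645, 0.3664]
tcp_rot: [[-0.992, 0.006, -0.125], [0.125, -0.002, -0.992], [-0.007, -1.0, 0.001]]
force: [-0.2, 0.0, 0.1]
opening: 0.003
```

Run:
```python
from h import *
s=bot.read_state(); print(s['time_s'],s['position'])
D={c:eyes.capture(c) for c in('scene','top')}
for c in D:
    for n,v in pts([.636,-.087,-.126,1.19,0,0]).items():
        r=models.spot_point(c,n); print(c,n,proj(D[c],v)[0],[(np.array(q['point'])*[640,400],round(q['conf'],2)) for q in r[:2]])
a=cv2.resize(D['scene']['image'][60:310,180:460],(448,400)); b=cv2.resize(D['top']['image'][80:300,220:480],(352,298))
b=cv2.copyMakeBorder(b,0,102,0,0,cv2.BORDER_CONSTANT); cv2.imwrite('pics/c.png',np.hstack([a,b]))
```

```text
11.4 [ 0.4597 -0.0645  0.3664]
scene lid_hinge [256.389  173.2025] [(array([256.128, 173.08 ]), 0.74)]
scene lid_edge [273.6893 120.3732] [(array([269.376, 119.   ]), 0.62)]
scene drawer_left_front [325.1468 193.6886] [(array([322.304, 193.   ]), 0.58)]
scene drawer_right_front [315.0417 157.9   ] [(array([313.28, 156.08]), 0.4)]
scene chest [287.0791 194.4778] [(array([285.504, 194.52 ]), 0.87)]
top lid_hinge [368.4083 138.2901] [(array([369.728, 138.   ]), 0.7)]
top lid_edge [378.6555 140.7582] [(array([376.768, 139.   ]), 0.96)]
top drawer_left_front [318.4573 219.2949] [(array([316.8, 215.6]), 0.64)]
top drawer_right_front [390.5293 230.6678] []
top chest [357.2602 185.6747] [(array([354.88, 181.8 ]), 0.8)]
```

View pics/c.png

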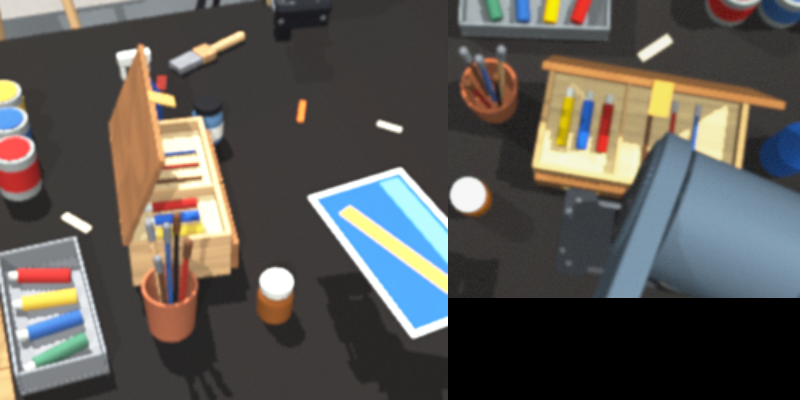

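The picture shows both drawer fronts flush (left panel, around (225,190)), the lid still up, and the other items where they stood. Next I go over the lid to behind it.

Emit:
arm_command(translation=[[-0.5,0,0],[-1,0,0],[-1,0,0]], rotation=[[0,0,0],[0,0,0],[0,0,0]], grip=[1,1,1])

```text
time_s: 12.3
position: [0.5414, -0.0755, 0.3641]
tcp_rot: [[-0.992, 0.004, -0.126], [0.126, -0.001, -0.992], [-0.004, -1.0, 0.0]]
force: [-0.6, 1.1, -1.0]
opening: 0.005
```

Emit:
arm_command(translation=[[-0.5,0,0],[-1,0,0],[-1,0,0]], rotation=[[0,0,0],[0,0,0],[0,0,0]], grip=[1,1,1])

```text
time_s: 12.6
position: [0.6198, -0.0853, 0.3633]
tcp_rot: [[-0.992, 0.002, -0.126], [0.126, -0.0, -0.992], [-0.002, -1.0, 0.0]]
force: [-0.8, 0.6, -0.3]
opening: 0.006
```

Emit:
arm_command(translation=[[-0.5,0,0],[-1,0,0],[-1,0,0]], rotation=[[0,0,0],[0,0,0],[0,0,0]], grip=[1,1,1])

```text
time_s: 12.9
position: [0.6982, -0.0951, 0.3625]
tcp_rot: [[-0.992, 0.0, -0.126], [0.126, 0.0, -0.992], [-0.0, -1.0, -0.0]]
force: [-0.1, -0.3, -0.2]
opening: 0.005
```

Emit:
arm_command(translation=[[-0.4,0,0],[-0.6,0,0],[-0.6,0,0]], rotation=[[0,0,0],[0,0,0],[0,0,0]], grip=[1,1,1])

```text
time_s: 13.2
position: [0.7433, -0.1005, 0.3637]
tcp_rot: [[-0.992, -0.001, -0.126], [0.126, 0.0, -0.992], [0.001, -1.0, -0.0]]
force: [-0.0, -0.2, -0.0]
opening: 0.005
```

Emit:
arm_command(translation=[[0,0.4,0],[0,0.72,0],[0,0.72,0]], rotation=[[0,0,0],[0,0,0],[0,0,0]], grip=[1,1,1])

```text
time_s: 13.5
position: [0.7392, -0.0995, 0.3024]
tcp_rot: [[-0.992, -0.011, -0.126], [0.126, 0.003, -0.992], [0.011, -1.0, -0.002]]
force: [-0.8, 0.2, -1.9]
opening: 0.005
```

Emit:
arm_command(translation=[[0,0.4,0],[0,0.72,0],[0,0.72,0]], rotation=[[0,0,0],[0,0,0],[0,0,0]], grip=[1,1,1])

```text
time_s: 13.8
position: [0.7403, -0.0998, 0.2466]
tcp_rot: [[-0.992, -0.008, -0.126], [0.126, 0.002, -0.992], [0.008, -1.0, -0.001]]
force: [-0.1, -0.3, -0.2]
opening: 0.01
```

Emit:
arm_command(translation=[[0.3,0,0],[0.5,0,0],[0.58,0,0]], rotation=[[0,0,0],[0,0,0],[0,0,0]], grip=[1,1,1])

```text
time_s: 14.1
position: [0.6966, -0.0945, 0.2525]
tcp_rot: [[-0.992, 0.002, -0.126], [0.126, -0.001, -0.992], [-0.002, -1.0, 0.0]]
force: [0.3, -0.2, 0.3]
opening: 0.007
```

Emit:
arm_command(translation=[[0.1,0,0],[0.2,0,0],[0.3,0.02,0],[0.39,0.05,0],[0.474,0.09,0]], rotation=[[0,0,0],[0,0,0],[0,0,0],[0,0,0],[0,0,0]], grip=[1,1,1,1,1])

```text
time_s: 14.6
position: [0.6598, -0.0898, 0.2422]
tcp_rot: [[-0.992, 0.001, -0.126], [0.126, -0.0, -0.992], [-0.001, -1.0, 0.0]]
force: [3.3, -0.2, 0.3]
opening: 0.005
```

Emit:
arm_command(translation=[[0.075,0.045,0],[0.15,0.09,0],[0.22,0.14,0],[0.29,0.195,0],[0.355,0.255,0]], rotation=[[0,0,0],[0,0,0],[0,0,0],[0,0,0],[0,0,0]], grip=[1,1,1,1,1])

```text
time_s: 15.1
position: [0.6311, -0.0861, 0.2214]
tcp_rot: [[-0.992, -0.0, -0.126], [0.126, 0.0, -0.992], [0.0, -1.0, -0.0]]
force: [3.3, 0.1, 0.8]
opening: 0.005
```

Emit:
arm_command(translation=[[0.065,0.06,0],[0.125,0.125,0],[0.18,0.19,0],[0.235,0.26,0],[0.285,0.33,0]], rotation=[[0,0,0],[0,0,0],[0,0,0],[0,0,0],[0,0,0]], grip=[1,1,1,1,1])

```text
time_s: 15.6
position: [0.6085, -0.0833, 0.1949]
tcp_rot: [[-0.992, -0.0, -0.126], [0.126, 0.0, -0.992], [0.0, -1.0, -0.0]]
force: [1.7, 1.0, 0.9]
opening: 0.01
```

Emit:
arm_command(translation=[[0.045,0.075,0],[0.089,0.152,0],[0.127,0.23,0],[0.161,0.311,0],[0.19,0.394,0]], rotation=[[0,0,0],[0,0,0],[0,0,0],[0,0,0],[0,0,0]], grip=[1,1,1,1,1])

```text
time_s: 16.1
position: [0.5933, -0.0813, 0.1632]
tcp_rot: [[-0.992, -0.001, -0.126], [0.126, 0.0, -0.992], [0.001, -1.0, -0.0]]
force: [0.5, 1.5, 2.2]
opening: 0.005
```

Emit:
arm_command(translation=[[0.027,0.084,0],[0.048,0.17,0],[0.067,0.255,0],[0.08,0.33,0],[0.09,0.4,0]], rotation=[[0,0,0],[0,0,0],[0,0,0],[0,0,0],[0,0,0]], grip=[1,1,1,1,1])

```text
time_s: 16.6
position: [0.5864, -0.0805, 0.1312]
tcp_rot: [[-0.992, -0.001, -0.126], [0.126, 0.0, -0.992], [0.001, -1.0, -0.0]]
force: [1.2, 1.2, 1.6]
opening: 0.009
```

Emit:
arm_command(translation=[[0,0.03,0],[0,0.06,0],[0,0.06,0]], rotation=[[0,0,0],[0,0,0],[0,0,0]], grip=[1,1,1])

```text
time_s: 16.9
position: [0.5861, -0.0805, 0.1283]
tcp_rot: [[-0.992, -0.001, -0.125], [0.125, -0.0, -0.992], [0.001, -1.0, 0.0]]
force: [-4.5, 1.1, 10.3]
opening: 0.01
```

Emit:
arm_command(translation=[[0,0.02,0],[0,0.03,0]], rotation=[[0,0,0],[0,0,0]], grip=[1,1])

```text
time_s: 17.1
position: [0.5862, -0.0805, 0.1281]
tcp_rot: [[-0.992, -0.001, -0.125], [0.125, -0.0, -0.992], [0.001, -1.0, 0.0]]
force: [-7.2, 4.0, 26.6]
opening: 0.007
```

Emit:
arm_command(translation=[[0,-0.2,0],[0,-0.6,0],[0,-1,0],[0,-1,0]], rotation=[[0,0,0],[0,0,0],[0,0,0],[0,0,0]], grip=[1,1,1,1])

```text
time_s: 17.5
position: [0.5897, -0.0819, 0.2091]
tcp_rot: [[-0.992, 0.009, -0.125], [0.125, -0.004, -0.992], [-0.01, -1.0, 0.003]]
force: [0.5, -0.1, 0.5]
opening: 0.004
```

Emit:
arm_command(translation=[[0,-0.5,0],[0,-1,0],[0,-1,0]], rotation=[[0,0,0],[0,0,0],[0,0,0]], grip=[1,1,1])

```text
time_s: 17.8
position: [0.5898, -0.0819, 0.2898]
tcp_rot: [[-0.992, 0.011, -0.125], [0.125, -0.004, -0.992], [-0.011, -1.0, 0.003]]
force: [0.9, -0.6, 0.4]
opening: 0.006
```

Run:
```python
from h import *
s=bot.read_state(); print(s['time_s'],s['position'],s['force'])
D={c:eyes.capture(c) for c in('scene','top')}
for c in D:
    for n,v in pts([.636,-.087,-.126,0,0,0]).items():
        r=models.spot_point(c,n); print(c,n,proj(D[c],v)[0],[(np.array(q['point'])*[640,400],round(q['conf'],2)) for q in r[:2]])
    for n in ['ink_red','ink_blue','brush_pot','spray_bottle']:
        r=models.spot_point(c,n); print(c,n,[(ground(D[c],np.array(q['point'])*[640,400])[:2],round(q['conf'],2)) for q in r[:1]])
a=cv2.resize(D['scene']['image'][60:310,180:460],(784,590)); cv2.imwrite('pics/d.png',a)
```

```text
17.8 [ 0.5898 -0.0819  0.2898] [ 0.9495 -0.5553  0.4124]
scene lid_hinge [256.389  173.2025] [(array([254.272, 171.4  ]), 0.68)]
scene lid_edge [320.8982 162.6127] [(array([318.528, 164.52 ]), 0.73)]
scene drawer_left_front [325.1468 193.6886] []
scene drawer_right_front [315.0417 157.9   ] []
scene chest [287.0791 194.4778] [(array([283.968, 193.   ]), 0.88)]
scene ink_red [(array([0.5347, 0.1623]), 0.88)]
scene ink_blue [(array([ 0.5056, -0.2937]), 0.81)]
scene brush_pot [(array([0.6973, 0.1411]), 0.63)]
scene spray_bottle [(array([ 0.6209, -0.335 ]), 0.74)]
top lid_hinge [368.4083 138.2901] []
top lid_edge [357.0611 223.467 ] []
top drawer_left_front [318.4573 219.2949] [(array([315.584, 219.4  ]), 0.57)]
top drawer_right_front [390.5293 230.6678] []
top chest [357.2602 185.6747] [(array([354.176, 183.8  ]), 0.6)]
top ink_red []
top ink_blue []
top brush_pot [(array([0.7023, 0.1465]), 0.62)]
top spray_bottle []
```

View pics/d.png

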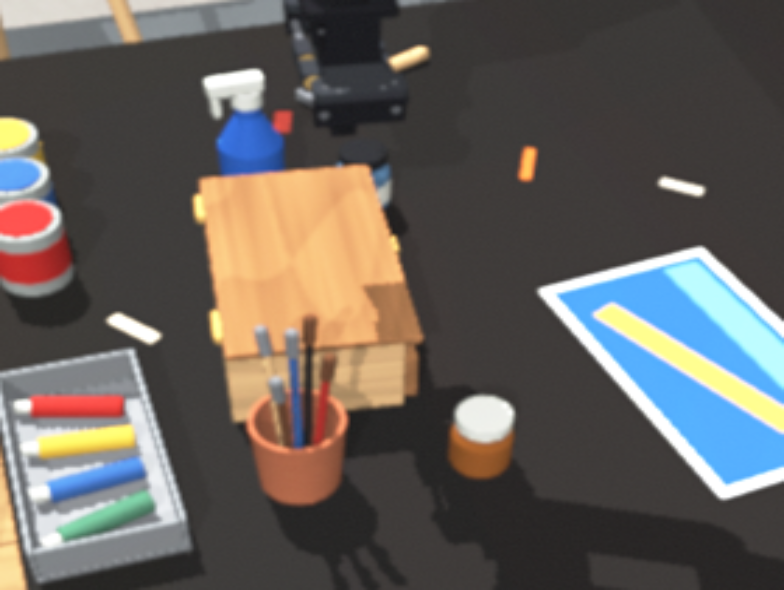

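The picture shows the lid flat on the body (near edge from (225,345) to (420,340)), the drawer end flush at (412,365), and the pot, jars and bottle standing where they were. The arm is clear, so I'm handing in.

```bash
python3 -c "
from rig import bot
print(bot.hand_in())"
```

```text
the job is handed in; nothing more can be done
None
```

I pushed the right drawer home, then the left, then pushed the lid over from behind along its arc until it lay shut, and handed the job in. It took about 18 s of robot time; no verdict was reported.

**Drawers:** Each one stopped advancing while the push force rose, to about 11 N on the right and 6 N on the left. A picture before closing the lid showed both fronts flush. I pushed them at about 0.06–0.07 m/s. In the last pictures the networks found only the left front, about 3 px from its shut position.

**Lid:** With the fingertips at about 106 mm, which is the shut height, it would not go lower and the press rose to about 27 N. The last picture showed it flat, with its edge point within 3 px of the shut position.

**Other items:** The pot, spray bottle and both ink jars were still standing. The networks' position readings mostly agreed with the start within about 10 mm, but ink_blue read about 16 mm off. I think that is detection scatter, because it was partly hidden and nothing touched it on purpose.

**Not checked:** I could not see the two paint jars once the drawers were in, so I inferred that they stayed upright from the slow pushes.

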